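Set the sowing-distance gauge for the vegetable in the tray

TASK

Set the sowing-distance gauge for the vegetable that is in the wooden tray: draw the sprung steel tang out along the board so that it pushes the brass rider until the rider's pointer is level with the line on the large-disc plate if the squash is in the tray, or on the small-disc plate if the onion is. The pointer should end within half a centimetre of that line. Then ease the tang all the way back home without letting it snap, leaving the rider where it is; move the rider only with the tang, never with the hand, and leave the vegetables, the small pot and the glass jar where they stand.

Things in the scene. Friction and masses are not known exactly. Their poses are not given: they have to be found in the camera images.
- gauge: fixed plywood board 450 mm long (x -230 to +220), 130 mm wide (y), 18 mm thick. Origin on the table under the board, z up; the tang is pulled along its +x. On it a grey spring case (x -225 to -45, 50 mm wide), top 62 mm above the table, and ahead of it a low rail 22 mm wide along y = 0. The mark plates lie on its -y side.
- puller (a joint): travel of the sprung steel blade and its tang along the gauge's +x, m: 0 fully home (spring pulls it there, about 4 N at home, 10 N at full pull), 0.170 fully out.
- tang (a point): centre of the free part of the tang's rear face (towards the spring case), 65 mm above the table; moves with the blade. The tang: upright steel plate 8 mm thick (gauge x), 44 mm wide (y), 24 to 90 mm above the table. At home a 51 mm gap lies between it and the case, with only the low blade (top 32 mm above the table) in it: room for closed fingers from above.
- rider: brass block 26 x 26 mm on the rail just ahead of the tang, top 40 mm above the table, with a pointer 3 mm wide to its -y side. Origin on its centre and pointer line, on the board's top; x along the gauge's +x. Its rear face is 13 mm behind the origin and is pushed by the tang's front face (8 mm ahead of tang). It stays where it is left; the tang only pushes it outward.
- mark_large: aluminium plate 34 x 32 mm, 2 mm thick, on the board beside the rail, with a black disc 21 mm across and a short black line. Origin under its centre, on the board's top; the line is at its x = 0; x along the gauge's +x. It may be the nearer or the farther of the two plates.
- mark_small: the other plate, the same but with a black disc only 7 mm across; origin and axes alike.
- tray_in (a point): centre of the inner floor of the wooden tray, 150 x 150 mm outside, 25 mm high, walls and floor 6 mm: the vegetable in it is the one asked for.
- squash: the squash: flattened, 100 mm across, 78 mm tall with its stalk; origin under its centre. In the tray or on the round cork mat.
- onion: the onion: 52 mm across, 62 mm tall with its neck, same dull tan; origin under its centre. In the tray or on the round cork mat.
- pot: bystander: small terracotta pot 64 mm across, 60 mm high
- jar: bystander: glass jar 60 mm across, 85 mm high
Mind the look-alikes: they are no part of the job. Leave any green or pink look-alike of the onion alone.

How it is judged:
By the outcome, as a careful person would: the job done as asked, in the order asked, and still so for the second after the job is handed in, with the robot touching nothing.
It also fails if it takes over 45 s, if anything falls off the work surface, if the arm or the gripper's body presses on something with over 40 N, if the wrist force passes 120 N, or if a joint passes its speed limit or range.

ROBOT

A 6-joint arm with a two-finger parallel gripper is mounted at the origin on the work surface. World frame = base frame: x ahead of the robot, y to its left, z up, the work surface at z = 0. Lengths are in m, angles in rad, forces in N, time in s.
With the tool pointing down it reaches from about 0.425 to 0.95 m from the base axis. Payload 3.5 kg.
Tool frame: the origin (TCP) lies at the very end of the fingers, on their centre line; the grasp point (between the pads) lies 19 mm behind it (ctrl.pinch_z is the distance from the TCP to the grasp point, in m); z points along the fingers, y is the line along which they close (so a half turn about z gives the same grasp; the last joint's range is limited). The gripper opens to 85 mm and grips with 20 to 120 N. Pads are 22 mm wide; open, the fingers measure 114 mm over their backs; the gripper's body (76 mm by 85 mm) begins 54 mm behind the grasp point. The pads swing forward as they close: fully open they stand 13 mm farther back than shut.
Start: joints at [1.023, 0.286, 1.577, -0, 1.279, -0.15], TCP at [0.261, 0.622, 0.231] pointing down, gripper open.
Joint ranges: [-2.77, 2.77], [-0.9, 2.22], [0.21, 2.48], [-1.53, 4.67], [0.24, 2.81], [-2.84, 2.84]. Speed limits (rad/s): [2.79, 2.79, 3.14, 3.14, 3.14, 3.14].

INTERFACE

Orientations are given as a unit quaternion [x, y, z, w].
In Python, from plant import ctrl gives the robot as it stands. The module is installed in compiled form; this text tells all that it offers.
- The arm moves only by the shell command python3 -m crank 'ROWS' [OPENING] [FORCE]. ROWS is JSON, a list of rows, each a list of 6 numbers: the shift along the tool's x, y, z in cm, then the turn, a rotation vector about the tool's x, y, z in rad. In form: [[tx, ty, tz, rx, ry, rz], ...]. A call has 1 to 10 rows; each row is the pose to reach, as a shift and turn from the pose commanded when the call began, along the tool's axes at that moment; what a row does not reach only later rows make up. A row lasts 1/10 s, in which the tool goes at most 50 mm and 8.59 degrees, less where a joint would pass 70% of its speed; a pose out of reach is approached as far as the arm can. A call with a gripper value outside its range is refused whole. OPENING is the opening, from 0 (shut) to 1 (fully open), set as the call begins (- or left out, the last holds). The fingers move at their own pace and stop on an object; FORCE is the grip in N (left out, the last holds). Time passes only in rows, so rows that repeat a pose let the fingers close. It gives the time, the measured TCP pose, the force, the opening and the grip force at its end, in the units of the state.
- ctrl.get_state(): the state, without advancing time (a new reading comes with each control period).
- ctrl.read_camera(name): name is "scene" or "top" or "wrist"; returns (picture, depth): 420x560x3 uint8, blue, green, red; 420x560 float32, m along the optical axis (not along the pixel's ray), 0 where there is no reading.
- ctrl.camera_info(name): a dict with "K" (3x3 intrinsics, pixels), "k1" (the pictures are not rectified: a ray, as slopes to the right and down, at radius r is drawn at 1 + k1 r^2 times it, then the intrinsics apply), "origin" and "orientation" of the camera in the world. Camera axes: x right, y down, z forward; pixel columns grow to the right and rows downward; lengths in m; the calibration is good to about 2 mm. A picture is of the moment at which its call begins: read the wrist's pose just before it. camera_info takes no time and is no camera call; for the wrist camera it gives the pose at the moment of the call.
- ctrl.sign_off(): hands the job in; it is judged then, once.
The state is a dict: "time": time; "qpos": joint angles; "dq": joint speeds; "joint_efforts": joint torques, N m; "eef_pos": TCP position; "tcp_rot": TCP orientation; "contact_force": force on the tool from outside, world axes, zero at the start; "wrist_torque": the same for the moment, N m; "opening": opening from 0.0 (shut) to 1.0 (fully open); "finger_force": force on a finger pad.
Only numpy, scipy, OpenCV 4.12 (cv2) and the standard library are available. Lean on these libraries where they do the work, as an engineer would, in place of code of your own. Each camera call takes 0.05 s, during which the arm holds its last target. There are 200 camera calls.

## Working session

There is one attempt and no reset: what is moved stays moved. The work goes in short steps, Python scripts to look and compute and a shell command to move; the robot and the scene stay as the last step left them, time stands still between calls to the robot, and variables do not carry over. Pictures are saved under pics/ and viewed, at most 10 in all, crops included, and the job is handed in when it is done.

```bash
mkdir -p pics; cat > h.py <<'E'
import numpy as np, cv2
from plant import ctrl
from scipy.spatial.transform import Rotation as R
def cam(n):
    i=ctrl.camera_info(n); im,d=ctrl.read_camera(n); return i,im,d
def pose(i):
    o=np.array(i["orientation"],float)
    Rm=R.from_quat(o).as_matrix() if o.size==4 else o.reshape(3,3)
    return Rm,np.array(i["origin"])
def rays(i,px):
    K=np.array(i["K"],float); D=np.array([i["k1"],0,0,0,0],float)
    p=cv2.undistortPoints(np.array(px,float).reshape(-1,1,2),K,D).reshape(-1,2)
    return np.c_[p,np.ones(len(p))]
def on_z(i,px,z):
    Rm,o=pose(i); r=rays(i,px)@Rm.T
    return o+r*((z-o[2])/r[:,2])[:,None]
def by_depth(i,px,d):
    Rm,o=pose(i); r=rays(i,px); dd=np.array([d[int(v),int(u)] for u,v in px])
    return o+(r*dd[:,None])@Rm.T
E
python3 - <<'E'
from h import *
import pickle
s={}
for n in("scene","top"):
    s[n]=cam(n); cv2.imwrite(f"pics/{n}0.png",s[n][1]); print(n,s[n][0])
pickle.dump(s,open("s.pkl","wb")); print(ctrl.get_state())
E
```

```text
scene {'K': array([[436.94687623,   0.        , 275.47484129],
       [  0.        , 436.94687623, 214.94008044],
       [  0.        ,   0.        ,   1.        ]]), 'k1': 0.04793472954300324, 'origin': array([1.07699784, 0.85366408, 1.12185968]), 'orientation': array([ 0.29171131,  0.87863864, -0.35828649, -0.12053817])}
top {'K': array([[509.52782258,   0.        , 282.90103708],
       [  0.        , 509.52782258, 205.87222269],
       [  0.        ,   0.        ,   1.        ]]), 'k1': -0.01036563535660895, 'origin': array([0.21109456, 0.0657297 , 1.40223989]), 'orientation': array([-0.7020064 ,  0.70519048, -0.07040416,  0.07026129])}
{'time': 0.1, 'qpos': array([ 1.02298773e+00,  2.87068516e-01,  1.57804772e+00, -1.93318277e-06,
        1.27861530e+00, -1.49980126e-01]), 'dq': array([ 9.50273061e-04, -1.97748538e-03, -4.50851898e-03,  1.19146963e-03,
       -7.11616463e-04,  9.38804912e-05]), 'joint_efforts': array([ 2.03793534e-04, -4.07298231e+01, -2.93701726e+01, -2.17956385e-04,
        3.42433203e-03,  2.45199274e-06]), 'eef_pos': array([0.26114924, 0.62178039, 0.23008195]), 'tcp_rot': array([ 1.97604706e-01,  9.80281203e-01, -1.00532515e-03, -3.64728551e-04]), 'contact_force': array([-0.39951808, -0.2400965 , -0.37127229]), 'wrist_torque': array([ 0.05787646, -0.03114097,  0.0114771 ]), 'finger_force': 0.0, 'opening': 0.9985900346956903}
```

View pics/top0.png

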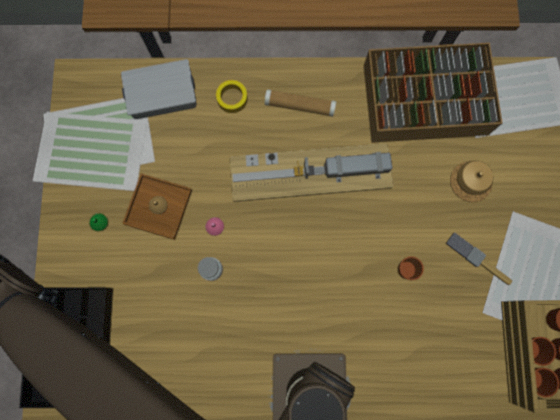

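View pics/scene0.png

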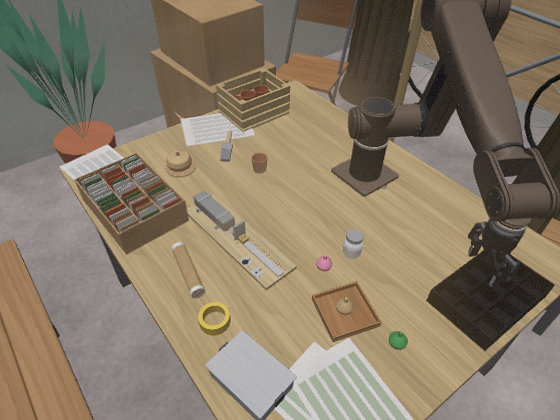

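The top view shows the onion (small, ~158,205) in the tray and the squash (475,178) on the cork mat, so the small-disc plate is the target. The gauge runs from (390,165) to (232,185) with the tang at ~(310,170), the rider at (298,170), and the plates at (252,160) and (272,157).

```bash
python3 - <<'E'
from h import *
import pickle
s=pickle.load(open("s.pkl","rb"))
a=cv2.resize(s["top"][1][135:210,225:400],None,fx=4.5,fy=4.5,interpolation=3)
cv2.imwrite("pics/crop1.png",a)
i,_,d=s["top"]
px=[(158,205),(475,178),(252,160),(272,157),(298,170),(312,170),(330,166),(385,162),(410,268),(210,268)]
print(by_depth(i,px,d).round(3))
# onion / squash heights
i2,_,d2=s["scene"]; print(by_depth(i2,[(345,306),(179,160),(238,228)],d2).round(3))
E
```

```text
[[ 0.489  0.404  0.047]
 [ 0.557 -0.458  0.06 ]
 [ 0.622  0.151  0.022]
 [ 0.632  0.095  0.016]
 [ 0.585  0.023  0.047]
 [ 0.586 -0.016  0.042]
 [ 0.594 -0.065  0.057]
 [ 0.603 -0.215  0.061]
 [ 0.318 -0.281  0.006]
 [ 0.315  0.253  0.086]]
[[ 0.503  0.422  0.048]
 [ 0.573 -0.437  0.061]
 [ 0.594  0.009  0.076]]
```

View pics/crop1.png

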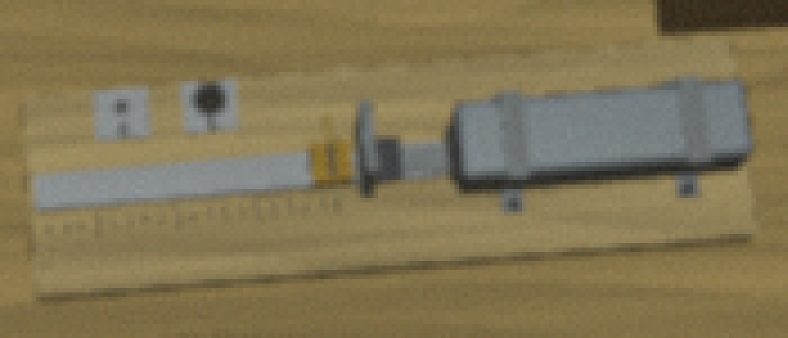

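The crop confirms it: the small-disc plate is the farther one (crop 122,112), the large-disc plate is nearer (210,105), and gauge +x points left in the image. Next I work out the gauge frame.

```bash
python3 - <<'E'
from h import *
import pickle
s=pickle.load(open("s.pkl","rb")); i=s["top"][0]
f=lambda L,z:on_z(i,[(224.9+u/4.5+0,134.9+v/4.5) for u,v in L],z)
E=f([(38,297),(752,237),(25,95),(735,40)],.018); print("board",E.round(4), np.linalg.norm(E[0]-E[1]),np.linalg.norm(E[0]-E[2]))
g=E[0]-E[1]+E[2]-E[3]; g=g/np.linalg.norm(g); c=E.mean(0)+g*.005; c[2]=0
print("ang",np.degrees(np.arctan2(g[1],g[0])),"origin",c)
gy=np.array([-g[1],g[0],0])
def loc(n,p): p=p-c; print(n,np.c_[p@g,p@gy].round(4).tolist())
loc("small line/disc",f([(123,130),(121,106)],.020)); loc("large",f([(211,125),(210,99)],.020))
loc("rider top c",f([(330,160)],.040)); loc("pointer",f([(327,120)],.022))
loc("tang top",f([(366,103),(366,190)],.090)); loc("case front top",f([(460,105),(462,180)],.062)); loc("case rear",f([(748,82),(750,155)],.062))
loc("rail end",f([(35,180),(35,208)],.022))
E
```

```text
board [[ 0.5053  0.2024  0.018 ]
 [ 0.5414 -0.2402  0.018 ]
 [ 0.6352  0.2125  0.018 ]
 [ 0.6693 -0.2355  0.018 ]] 0.4440179371463214 0.13021004111267676
ang 94.50939967157844 origin [ 0.58741497 -0.01020421  0.        ]
small line/disc [[0.1584, -0.0366], [0.1585, -0.0523]]
large [[0.1033, -0.0353], [0.1026, -0.0522]]
rider top c [[0.0322, -0.0011]]
pointer [[0.0308, -0.0319]]
tang top [[0.0104, -0.0207], [0.0153, 0.0326]]
case front top [[-0.0485, -0.023], [-0.045, 0.024]]
case rear [[-0.2249, -0.0229], [-0.2203, 0.0229]]
rail end [[0.2152, -0.0084], [0.2163, 0.0095]]
```

```bash
python3 -m crank '[[-2,-1.7,0,0,0,0.04],[-5,-4.3,0,0,0,0.1],[-8.7,-7.4,0,0,0,0.18],[-12.4,-10.6,0,0,0,0.25],[-16.1,-13.7,0,0,0,0.32],[-19.8,-16.9,0,0,0,0.4],[-23.5,-20,0,0,0,0.47],[-27.2,-23.2,0,0,0,0.54],[-30.4,-25.9,0,0,0,0.61],[-33.2,-28.3,0,0,0,0.66]]' 0 20
cat > go.py <<'E'
import sys
from h import *
# rows (tool cm, rz) from the present pose to gauge coords x,y,z, tool x along the gauge's x
c=np.array([.5874,-.0102,0]); a=np.radians(94.51); G=R.from_euler('z',a).as_matrix()
s=ctrl.get_state(); T=R.from_quat(s["tcp_rot"])
t=c+G@np.array([float(v) for v in sys.argv[1:4]])
D=R.from_matrix(G@np.diag([1,-1,-1]))
print("shift",(T.inv().apply(t-s["eef_pos"])*100).round(2),"turn",(T.inv()*D).as_rotvec().round(3),"gauge",(G.T@(s["eef_pos"]-c)).round(4),"F",(G.T@s["contact_force"]).round(1),"t",s["time"],"op",s["opening"])
E
python3 go.py -.018 0 .2
```

```text
time: 1.1
eef_pos: [0.4583, 0.2307, 0.2309]
tcp_rot: [0.506, 0.863, -0.0, -0.0]
contact_force: [0.5, -1.1, -0.8]
opening: -0.003
finger_force: 0.0
shift [-28.96  -1.23   3.09] turn [-0.001  0.     0.431] gauge [0.2503 0.1098 0.2309] F [-1.1 -0.4 -0.8] t 1.1 op -0.0025882746910745433
```

```bash
python3 -m crank '[[-3,-0.1,0.1,0,0,0.05],[-7,-0.3,0.4,0,0,0.11],[-11.5,-0.5,0.9,0,0,0.18],[-16,-0.7,1.5,0,0,0.26],[-20.5,-0.9,2,0,0,0.33],[-25,-1.1,2.6,0,0,0.39],[-28,-1.2,3,0,0,0.43],[-28.96,-1.23,3.09,0,0,0.431],[-28.96,-1.23,3.09,0,0,0.431]]'
python3 go.py -.018 0 .07; python3 - <<'E'
from h import *
import pickle
i,im,d=cam("wrist"); cv2.imwrite("pics/w1.png",im); pickle.dump((i,im,d),open("w1.pkl","wb")); print(i["origin"])
E
```

```text
time: 2.0
eef_pos: [0.5892, -0.0264, 0.1996]
tcp_rot: [0.678, 0.735, -0.0, -0.001]
contact_force: [-0.3, -0.4, 0.6]
opening: -0.001
finger_force: 0.0
shift [-0.18 -0.03 12.96] turn [-0.002 -0.001  0.002] gauge [-0.0163 -0.0005  0.1996] F [-0.4  0.3  0.6] t 2.0 op -0.0011779554679502446
[0.58455899 0.04088295 0.34257612]
```

View pics/w1.png

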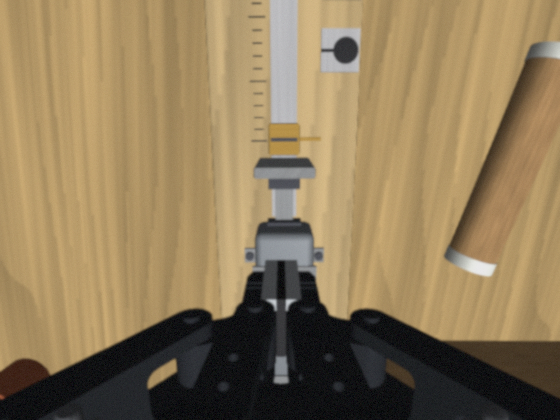

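The wrist view, with up as gauge +x, shows the rider pointer at (310,139), the large plate's line at (328,50), the tang's top at (284,160–176) and the case front top at y≈222.

```bash
python3 - <<'E'
from h import *
import pickle
i,im,d=pickle.load(open("w1.pkl","rb"))
c=np.array([.5874,-.0102,0]); G=R.from_euler('z',np.radians(94.51)).as_matrix()
def loc(n,px,z): print(n,((on_z(i,px,z)-c)@G)[:,:2].round(4).tolist())
loc("pointer",[(312,139)],.022); loc("rider mark",[(270,140),(298,140)],.040); loc("large line",[(324,50)],.020)
loc("tang top rear/front corners",[(254,177),(315,177)],.090);loc("tang top front",[(261,158),(310,158)],.090)
loc("case front",[(262,223),(309,223)],.062); loc("rail far",[(269,2),(299,2)],.022)
loc("board L edge",[(207,20),(218,260)],.018)
E
```

```text
pointer [[0.0316, -0.0284]]
rider mark [[0.0318, 0.0079], [0.0319, -0.0153]]
large line [[0.1044, -0.0368]]
tang top rear/front corners [[0.0092, 0.0179], [0.0093, -0.0254]]
tang top front [[0.0226, 0.0128], [0.0227, -0.0216]]
case front [[-0.0334, 0.0141], [-0.0333, -0.0243]]
rail far [[0.1398, 0.0087], [0.1399, -0.0154]]
board L edge [[0.1276, 0.0599], [-0.0845, 0.0599]]
```

```bash
python3 -m crank '[[0,0.3,2,0,0,0],[0,0.3,5,0,0,0],[0,0.3,8.5,0,0,0],[0,0.3,11.5,0,0,0],[0,0.3,13.5,0,0,0],[0,0.3,14.8,0,0,0],[0,0.3,15.4,0,0,0],[0,0.3,15.4,0,0,0]]'
python3 go.py -.0165 -.003 .045
```

```text
time: 2.85
eef_pos: [0.5921, -0.0245, 0.0464]
tcp_rot: [0.677, 0.736, -0.0, -0.0]
contact_force: [-0.5, 0.8, 0.6]
opening: -0.004
finger_force: 0.0
shift [-0.19 -0.06  0.14] turn [-0.    -0.     0.004] gauge [-0.0146 -0.0035  0.0464] F [0.9 0.4 0.6] t 2.85 op -0.0042163963317622104
```

```bash
python3 -m crank '[[0.4,0,0,0,0,0],[0.8,0,0,0,0,0],[1.2,0,0,0,0,0],[1.6,0,0,0,0,0],[2.2,0,0,0,0,0],[3,0,0,0,0,0],[4,0,0,0,0,0],[5,0,0,0,0,0],[5.7,0,0,0,0,0],[6,0,0,0,0,0]]'; python3 go.py .09 -.003 .045
python3 -m crank '[[0.3,0,0,0,0,0],[1,0,0,0,0,0],[2,0,0,0,0,0],[3,0,0,0,0,0],[3.8,0,0,0,0,0],[4.4,0,0,0,0,0],[4.8,0,0,0,0,0],[5,0,0,0,0,0],[5,0,0,0,0,0]]'; python3 go.py .11 -.003 .045
python3 - <<'E'
from h import *
import pickle
s={n:cam(n) for n in("wrist","top")}
pickle.dump(s,open("p1.pkl","wb"))
a=cv2.resize(s["top"][1][130:215,225:400],(560,272),interpolation=3)
cv2.imwrite("pics/p1.png",np.vstack([s["wrist"][1][:300],a]))
E
```

```text
time: 3.85
eef_pos: [0.5883, 0.0332, 0.0476]
tcp_rot: [0.677, 0.736, -0.001, 0.002]
contact_force: [-0.6, -7.7, 0.9]
opening: 0.003
finger_force: 0.0
shift [ 4.69 -0.11  0.24] turn [0.002 0.004 0.005] gauge [ 0.0432 -0.0043  0.0476] F [-7.6  1.2  0.9] t 3.85 op 0.0033459949334787376
time: 4.75
eef_pos: [0.5841, 0.0825, 0.0475]
tcp_rot: [0.677, 0.736, -0.001, 0.002]
contact_force: [0.0, -8.4, 3.2]
opening: 0.003
finger_force: 0.0
shift [ 1.73 -0.09  0.24] turn [0.001 0.004 0.004] gauge [ 0.0927 -0.004   0.0475] F [-8.4  0.6  3.2] t 4.75 op 0.0031911125002092844
```

View pics/p1.png

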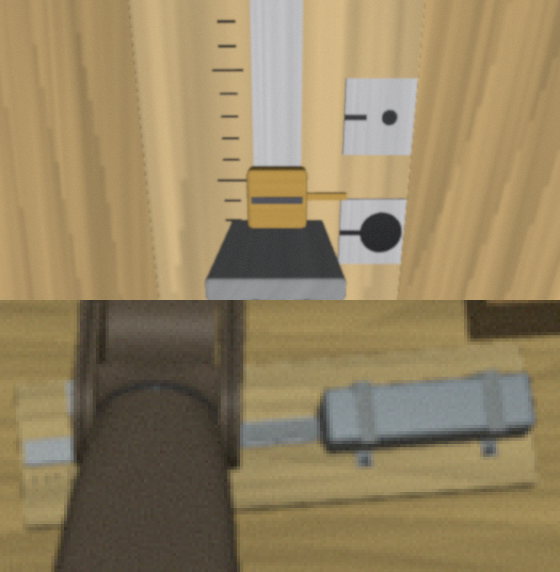

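The wrist picture shows the pointer at (330,195) between the large line at (350,233) and the small line at (355,117.5), with tang and rider in contact.

```bash
python3 - <<'E'
from h import *
import pickle
i,im,d=pickle.load(open("p1.pkl","rb"))["wrist"]
c=np.array([.5874,-.0102,0]); G=R.from_euler('z',np.radians(94.51)).as_matrix()
def loc(n,px,z): print(n,((on_z(i,px,z)-c)@G)[:,:2].round(4).tolist())
for z in(.02,.024,.028): loc("pointer %g"%z,[(330,195)],z)
loc("rider mark",[(278,200)],.040)
print("depth pts",((by_depth(i,[(335,195),(278,200),(380,100)],d)-c)@G).round(4).tolist())
loc("small line",[(355,117.5)],.020); loc("large",[(350,233)],.02)
loc("ruler ticks",[(228,70),(228,180)],.018)
E
```

```text
pointer 0.02 [[0.123, -0.0286]]
pointer 0.024 [[0.1239, -0.028]]
pointer 0.028 [[0.1248, -0.0275]]
rider mark [[0.1251, -0.0034]]
depth pts [[0.1262, -0.0288, 0.0342], [0.1254, -0.0034, 0.0409], [0.1673, -0.0495, 0.0202]]
small line [[0.1595, -0.0386]]
large [[0.1036, -0.0395]]
ruler ticks [[0.1799, 0.0193], [0.1298, 0.021]]
```

```bash
python3 -m crank '[[0.3,0,0,0,0,0],[0.8,0,0,0,0,0],[1.4,0,0,0,0,0],[2,0,0,0,0,0],[2.5,0,0,0,0,0],[2.8,0,0,0,0,0],[3,0,0,0,0,0],[3,0,0,0,0,0],[3,0,0,0,0,0]]'; python3 go.py .125 -.003 .045
python3 - <<'E'
from h import *
import pickle
s=cam("wrist")
pickle.dump(s,open("p2.pkl","wb")); cv2.imwrite("pics/p2.png",cv2.resize(s[1][60:260,200:440],(720,600),interpolation=3))
E
```

```text
time: 5.75
eef_pos: [0.5816, 0.112, 0.0475]
tcp_rot: [0.677, 0.736, -0.001, 0.002]
contact_force: [-1.2, -10.0, 3.2]
opening: 0.001
finger_force: 0.0
shift [ 0.27 -0.08  0.24] turn [0.001 0.004 0.004] gauge [ 0.1223 -0.0038  0.0475] F [-9.9  2.   3.2] t 5.75 op 0.0013018115458412398
```

View pics/p2.png

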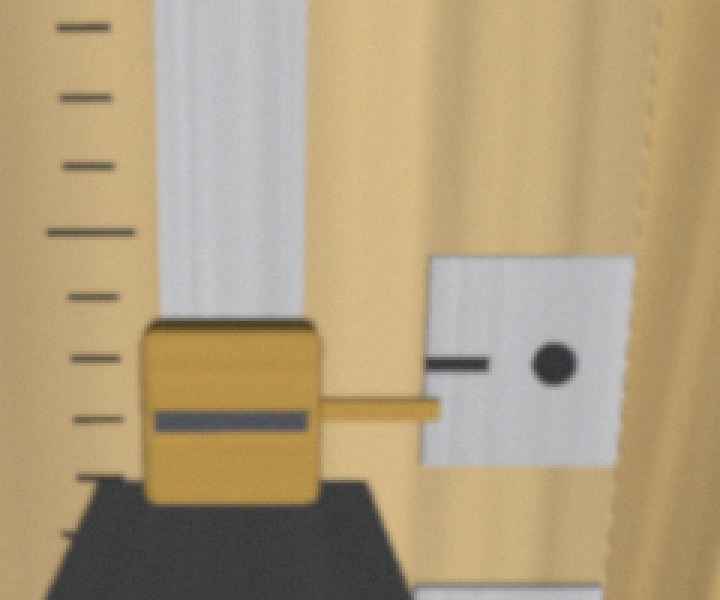

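The pointer is at crop (400,409), a little short of the small line at (455,364).

```bash
python3 - <<'E'
from h import *
import pickle
i,im,d=pickle.load(open("p2.pkl","rb"))
c=np.array([.5874,-.0102,0]); G=R.from_euler('z',np.radians(94.51)).as_matrix()
def loc(n,px,z): print(n,((on_z(i,[(200+u/3-.33,60+v/3-.33) for u,v in px],z)-c)@G)[:,:2].round(4).tolist())
for z in(.024,.029,.034): loc("pointer %g"%z,[(400,409)],z)
loc("rider mark",[(231,421)],.040); loc("small line",[(455,364)],.020)
E
```

```text
pointer 0.024 [[0.153, -0.0293]]
pointer 0.029 [[0.1541, -0.0285]]
pointer 0.034 [[0.1553, -0.0278]]
rider mark [[0.1547, -0.0027]]
small line [[0.1595, -0.0384]]
```

```bash
python3 -m crank '[[0.15,0,0,0,0,0],[0.3,0,0,0,0,0],[0.42,0,0,0,0,0],[0.5,0,0,0,0,0],[0.5,0,0,0,0,0],[0.5,0,0,0,0,0]]'; python3 go.py -.002 -.003 .045
python3 - <<'E'
from h import *
import pickle
s=cam("wrist")
pickle.dump(s,open("p3.pkl","wb")); cv2.imwrite("pics/p3.png",cv2.resize(s[1][60:260,200:440],(720,600),interpolation=3))
E
```

```text
time: 6.4
eef_pos: [0.5812, 0.1166, 0.0474]
tcp_rot: [0.677, 0.736, -0.001, 0.002]
contact_force: [-1.1, -10.0, 3.3]
opening: 0.001
finger_force: 0.0
shift [-12.89  -0.14   0.31] turn [0.001 0.005 0.004] gauge [ 0.1269 -0.0038  0.0474] F [-9.9  1.9  3.3] t 6.4 op 0.0013896014088609725
```

View pics/p3.png

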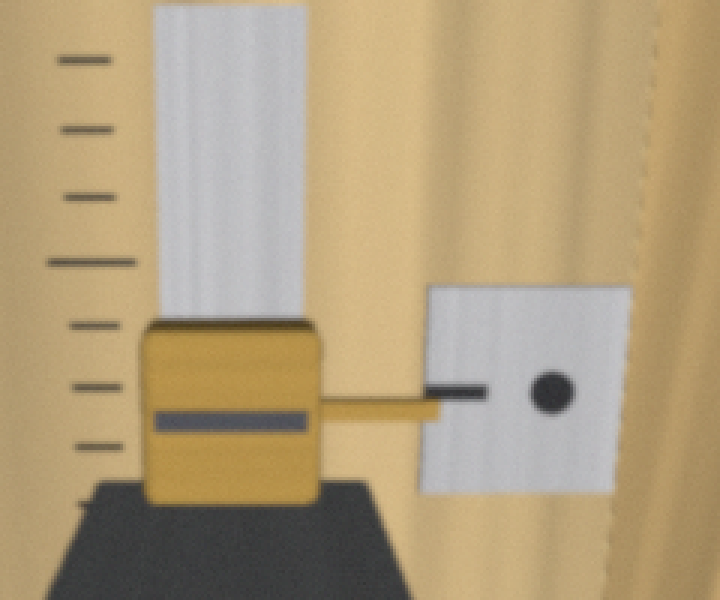

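The pointer at crop y=409 is level with the line at y=392 once its parallax height is allowed for (about 0.3 mm off by the rider's top mark). Now I ease the tang back.

```bash
python3 -m crank '[[-0.2,0,0,0,0,0],[-0.6,0,0,0,0,0],[-1.2,0,0,0,0,0],[-1.9,0,0,0,0,0],[-2.6,0,0,0,0,0],[-3.3,0,0,0,0,0],[-4,0,0,0,0,0],[-4.7,0,0,0,0,0],[-5.4,0,0,0,0,0],[-6,0,0,0,0,0]]'|grep -e force -e pos
python3 -m crank '[[-0.7,0,0,0,0,0],[-1.4,0,0,0,0,0],[-2.1,0,0,0,0,0],[-2.8,0,0,0,0,0],[-3.4,0,0,0,0,0],[-4,0,0,0,0,0],[-4.5,0,0,0,0,0],[-5,0,0,0,0,0],[-5.4,0,0,0,0,0],[-5.7,0,0,0,0,0]]'|grep -e force -e pos
python3 go.py -.008 -.003 .045
```

```text
eef_pos: [0.5862, 0.0575, 0.0475]
contact_force: [1.0, -6.3, 1.9]
finger_force: 0.0
eef_pos: [0.5904, 0.0021, 0.0467]
contact_force: [0.9, -4.3, 1.8]
finger_force: 0.0
shift [-2.01 -0.1   0.17] turn [0.001 0.    0.003] gauge [ 0.0121 -0.0039  0.0467] F [-4.4 -0.5  1.8] t 8.45 op -0.0009056611899487337
```

```bash
python3 -m crank '[[-0.15,0,0,0,0,0],[-0.3,0,0,0,0,0],[-0.45,0,0,0,0,0],[-0.6,0,0,0,0,0],[-0.75,0,0,0,0,0],[-0.9,0,0,0,0,0],[-1.05,0,0,0,0,0],[-1.2,0,0,0,0,0],[-1.3,0,0,0,0,0],[-1.4,0,0,0,0,0]]'|grep contact
python3 go.py -.008 -.003 .045
python3 -m crank '[[-0.1,0,0,0,0,0],[-0.2,0,0,0,0,0],[-0.3,0,0,0,0,0],[-0.4,0,0,0,0,0],[-0.5,0,0,0,0,0],[-0.6,0,0,0,0,0],[-0.7,0,0,0,0,0],[-0.8,0,0,0,0,0],[-0.9,0,0,0,0,0],[-1.0,0,0,0,0,0]]'|grep contact
python3 go.py -.0165 -.003 .045
```

```text
contact_force: [1.7, -3.6, 1.9]
shift [-0.65 -0.07  0.14] turn [ 0.    -0.     0.003] gauge [-0.0015 -0.0037  0.0464] F [-3.8 -1.5  1.9] t 9.45 op -0.0021484858055183633
contact_force: [-0.2, 0.6, 0.5]
shift [-0.5  -0.07  0.15] turn [ 0.    -0.     0.003] gauge [-0.0115 -0.0037  0.0465] F [0.6 0.2 0.5] t 10.45 op -6.317311571078901e-05
```

Force has dropped to zero, so the tang is home. I back off a little more, lift, and check.

```bash
python3 -m crank '[[-0.2,0,0,0,0,0],[-0.5,0,0,0,0,0],[-0.5,0,-0.5,0,0,0],[-0.5,0,-2,0,0,0],[-0.5,0,-4.5,0,0,0],[-0.5,0,-7.5,0,0,0],[-0.5,0,-10.5,0,0,0],[-0.5,0,-13,0,0,0],[-0.5,0,-15,0,0,0],[-0.5,0,-15,0,0,0]]'|grep -e contact -e pos
python3 -m crank '[[1,0,-1,0,0,0],[3,0,-1.5,0,0,0],[5,0,-2,0,0,0],[7,0,-2,0,0,0],[8,0,-2,0,0,0],[8,0,-2,0,0,0],[8,0,-2,0,0,0]]'|grep -e contact -e pos
python3 - <<'E'
from h import *
import pickle
s=cam("wrist")
pickle.dump(s,open("p4.pkl","wb")); cv2.imwrite("pics/p4.png",s[1])
E
```

```text
eef_pos: [0.5948, -0.0267, 0.202]
contact_force: [-0.3, 0.6, -0.0]
eef_pos: [0.5855, 0.0534, 0.2157]
contact_force: [0.2, 0.2, 0.1]
```

View pics/p4.png

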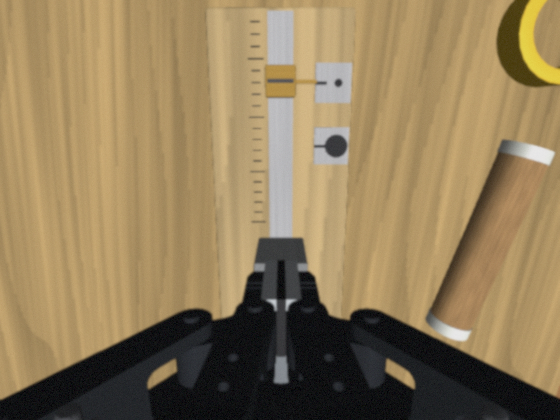

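The rider stayed at its mark (pointer (305,82), small line (321,83)), and the tang is back behind it. I check both numerically.

```bash
python3 - <<'E'
from h import *
import pickle
i,im,d=pickle.load(open("p4.pkl","rb"))
c=np.array([.5874,-.0102,0]); G=R.from_euler('z',np.radians(94.51)).as_matrix()
def loc(n,px,z): print(n,((on_z(i,px,z)-c)@G)[:,:2].round(4).tolist())
loc("pointer",[(305,82)],.029); loc("rider mark",[(281,81)],.040); loc("small line",[(321,83)],.020); loc("rear edge of tang top",[(280,264)],.09);loc("tang foot front",[(280,238)],.024)
E
python3 go.py 0 0 .2
```

```text
pointer [[0.1594, -0.0243]]
rider mark [[0.1591, -0.0035]]
small line [[0.1594, -0.0392]]
rear edge of tang top [[0.0153, -0.0034]]
tang foot front [[0.0145, -0.0032]]
shift [-6.31 -0.34  1.59] turn [-0.001  0.     0.003] gauge [ 0.0631 -0.0032  0.2159] F [ 0.7 -0.6 -0.6] t 12.2 op -0.0033782429074630067
```

```bash
python3 -c "
from plant import ctrl
print(ctrl.sign_off())"
```

```text
the job is handed in; nothing more can be done
None
```

The onion is in the tray, so I set the rider's pointer to the small-disc line (within about 0.5 mm by my measurement), eased the tang back home without a snap, and handed the job in at about 12 s.

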